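Refit the belt-compartment hatch of a key duplicating machine

ROBOT

A 6-joint arm with a two-finger parallel gripper is mounted at the origin on the work surface. World frame = base frame: x ahead of the robot, y to its left, z up, the work surface at z = 0. Lengths are in m, angles in rad, forces in N, time in s.
With the tool pointing down it reaches from about 0.375 to 0.9 m from the base axis. Payload 3.1 kg.
Tool frame: the origin (TCP) lies between the finger pads; the fingertips stand 25 mm ahead of it and the grasp point (between the pads) lies 6 mm ahead of it; y points along the fingers, x is the direction in which the jaws open and shut, and the axes are right-handed (so a half turn about y gives the same grasp; the last joint's range is limited). The gripper opens to 87 mm and grips with 3 to 60 N. Pads are 19 mm wide; open, the fingers measure 117 mm over their backs; the gripper's body (75 mm by 190 mm) begins 51 mm behind the grasp point.
Start: joints at [-0.178, 0.527, 1.433, -0, 1.181, -0.178], TCP at [0.625, 0, 0.248] pointing down, gripper open.
Joint ranges: [-3.08, 3.08], [-0.75, 2.2], [0.22, 2.44], [-1.43, 4.57], [0, 2.65], [-2.85, 2.85]. Speed limits (rad/s): [2.79, 2.79, 3.14, 3.14, 3.14, 3.14].

INTERFACE

Orientations are given as a unit quaternion [x, y, z, w].
In Python, from rig import robot gives the robot as it stands.
- The arm moves only by the tool carry_out, never from a script. Its argument "moves" is a list of rows, each a list of 7 numbers: the opening, from 0 (shut) to 1 (fully open), then the shift along the tool's x, y, z in cm, then the turn, a rotation vector about the tool's x, y, z in rad. In form: [[grip, x, y, z, rx, ry, rz], ...]. A call has 1 to 20 rows; each row is the pose to reach, as a shift and turn from the pose commanded when the call began, along the tool's axes at that moment; what a row does not reach only later rows make up. A row lasts 1/10 s, in which the tool goes at most 50 mm and 8.59 degrees, less where a joint would pass 70% of its speed; a pose out of reach is approached as far as the arm can. A call with a gripper value outside its range is refused whole. The fingers move at their own pace and stop on an object; "force" is the grip in N (left out, the last holds). Time passes only in rows, so rows that repeat a pose let the fingers close. It gives the time, the measured TCP pose, the force and the opening at its end, in the units of the state.
- robot.get_obs(): the state, without advancing time (a new reading comes with each control period).
- robot.camera(name): name is "scene" or "side" or "wrist"; returns the picture (480x640x3 uint8, red, green, blue); there is no depth.
- robot.camera_params(name): a dict with "fx", "fy", "cx", "cy" (pixels), "k1" (the pictures are not rectified: a ray, as slopes to the right and down, at radius r is drawn at 1 + k1 r^2 times it, then the intrinsics apply), "extrinsics" (4x4, takes a point from camera to world coordinates); the wrist camera has in their place "mount" (4x4, takes a point from camera to tool coordinates, whose origin is the TCP and whose axes are the tool frame's). Camera axes: x right, y down, z forward; pixel columns grow to the right and rows downward; lengths in m; the calibration is good to about 2 mm. A picture is of the moment at which its call begins: read the wrist's pose just before it. camera_params takes no time and is no camera call.
- robot.hand_in(): hands the job in, once; it reports no verdict.
The state is a dict: "time": time; "q": joint angles; "joint_velocities": joint speeds; "joint_torque": joint torques, N m; "position": TCP position; "tool_rot": TCP orientation; "ft_force": force on the tool from outside, world axes, zero at the start; "moment": the same for the moment, N m; "grip_width": finger opening in m.
Only numpy, scipy, OpenCV 4.12 (cv2) and the standard library are available. Lean on these libraries where they do the work, as an engineer would, in place of code of your own. Each camera call takes 0.05 s, during which the arm holds its last target.

TASK

The drive belt of the key duplicating machine is repaired: put its loose steel hatch back over the belt compartment. The hatch is longer than the mouth, so tilt it and tuck one end into the deep pocket on the robot's side as far as it goes, let the other end down past the opposite lip until the hatch lies flat on both ledges, then slide it away from the robot until it stops at the end of the shallow pocket and the spring catch rises behind it, and let go. Work by feel: do not force the hatch against the frame (stay under 25 N) or drop it in, and leave the other things on the bench where they are.

Things in the scene. Friction and masses are not known exactly. Their poses are not given: they have to be found in the camera images.
- machine: Key duplicating machine, fixed: grey-green casting 255 x 350 mm on plan, its deck 80 mm high (x -135 to +120, y -75 to +275 mm); motor, cutter and two key vices stand on the deck from y = +140 on, up to 180 mm above the bench. Origin on the bench below the nominal centre of the hatch mouth; x along the mouth, away from the robot (yaw within 0.25 rad of the robot's x), y left, z up.
- mouth (a point): Nominal centre of the mouth in the deck's steel frame, level with the lips' upper face, 83 mm above the bench; axes as the machine's. Mouth 120 x 90 mm. The frame is screwed down by hand (slotted holes, cork packing): all of it together really stands up to 11 mm to either side along x, and 0 to 3 mm higher, than the three frame points show: feel for it. It is rigid.
- deep_pocket (a point): Nominal middle of the deep pocket's end wall, at ledge height: mouth frame x = -92, z = -25 mm. The deep pocket is on the robot's side, 32 mm deep under a 3 mm thick lip (from x = -60 outwards, z -3 to 0); its ledge runs 30 mm in from the wall, 22 mm below the lip's underside, with the spring catch in its middle. Axes as the machine's.
- shallow_pocket (a point): Nominal middle of the shallow pocket's end wall, at ledge height: mouth frame x = +75, z = -25 mm. On the side away from the robot, 15 mm deep under a 3 mm lip (from x = +60 outwards); its ledge runs 30 mm in from the wall, 22 mm below the lip's underside. Side walls at y = -45 and +45 join both ledges up to the rim; no lips there.
- catch (a joint): Spring catch in the deep ledge: square brass tongue 8.5 x 16 mm, 6.5 to 15 mm from the deep wall, standing 4 mm above the ledge. Value 0 = up, 0.004 m = pressed flush (about 1.4 N). Pass the hatch in above it, then down onto it: its inner face is upright. It springs up behind the hatch's end when the hatch is within 2 mm of the shallow pocket's end wall.
- hatch: Loose steel plate 150 x 84 x 4 mm, 0.35 to 0.6 kg, flat on the bench on the robot's right. Origin at the centre of its underside; x along the 150 mm, z up. Handle: wooden bar across its middle, 14 mm thick (x), 64 long (y), 34 to 54 mm above the underside, on posts at y = -24, +24. Same either way round. Pushed to the deep pocket's end and flat, its other end clears the shallow lip by 2 mm; home is 17 mm back.
- hatch_end_p (a point): Middle of the hatch's lower edge at its +x end (75 mm from the origin).
- hatch_end_m (a point): Middle of the hatch's lower edge at its -x end.
- key: Bystander: flat brass mailbox key, 54 mm long, 4 mm thick, lying on the machine's deck between the mouth and the head. Origin under its middle.
- lock_body: Bystander: body of the dismantled cylinder lock, brass, 42 mm across its flange, 36 mm high, standing on the bench. Origin under it.
- plug: Bystander: the lock's chrome plug, 20 mm across, 30 mm high, standing on the bench. Origin under it.
- torch: Bystander: orange plastic torch, 54 mm across, 172 mm high, standing on its lens. Origin under it.
- file: Bystander: round steel file with wooden handle, 220 mm long, lying on the bench. Origin under its middle, x towards the tip.
- tin_box: Bystander: small khaki-painted tin box, 89 x 129 x 54 mm, on the bench. Origin under it.
- screwdriver: Bystander: screwdriver with wooden handle, 190 mm long, lying on the bench. Origin under its middle, x towards the tip.
Mind the look-alikes: they are no part of the job. Several things have the shape of the hatch; the one meant has the colours described above.

How it is judged:
On the way:
1. the hatch is held aslant with one end tucked under the lip of the deep pocket and the other end still above the opposite lip (angle between hatch's own z axis and vertical between 0.09 and 0.8 rad and (((x of hatch_end_p in the frame of mouth below -0.075 m and z of hatch_end_p in the frame of mouth below -0.004 m) and z of hatch_end_m in the frame of mouth above 0 m) or ((x of hatch_end_m in the frame of mouth below -0.075 m and z of hatch_end_m in the frame of mouth below -0.004 m) and z of hatch_end_p in the frame of mouth above 0 m))), for 0.1 s.
At the end, for the whole second after the job is handed in: The released hatch rests handle up, flat within 0.025 rad on both ledges (underside 20.5 to 27.5 mm below the mouth site), in line with the mouth within 0.08 rad, its centre -14.5 to +13 mm from the mouth site along x and within 6 mm along y, and home: the spring catch is up (below 1.2 mm) (angle between hatch's own z axis and vertical below 0.025 rad and z of hatch in the frame of mouth between -0.0275 and -0.0205 m and x of hatch in the frame of mouth between -0.0145 and 0.013 m and value of joint catch below 0.0012 m and y of hatch in the frame of mouth between -0.006 and 0.006 m and angle between the x axis of hatch and the x axis of mouth, either way round below 0.08 rad and linear speed of hatch below 0.01 m/s and angular speed of hatch below 0.05 rad/s); the robot touches nothing.
It fails at once if the hatch is forced: more than 25 N between it and the machine or its frame (contact force between hatch and machine above 25 N).
It fails at once if the gripper presses on the machine or its frame with more than 25 N (contact force between any of the fingers, the arm and machine above 25 N).
It fails at once if the hatch is dropped in: it swings faster than 2.5 rad/s or moves faster than 0.3 m/s inside the mouth ((horizontal distance between hatch and mouth below 0.04 m and z of hatch in the frame of mouth below 0.02 m) and (angular speed of hatch above 2.5 rad/s or linear speed of hatch above 0.3 m/s)).
It fails at once if a bystander (key, lock body, plug, torch, file, tin box, screwdriver) is moved by more than 20 mm (distance of any of key, lock_body, plug, torch, file, tin_box, screwdriver from where it was at the start of the episode above 0.02 m).
It also fails if it takes over 56 s, if anything falls off the work surface, if the arm or the gripper's body presses on something with over 40 N, if the wrist force passes 120 N, or if a joint passes its speed limit or range.

## Working session

There is one attempt and no reset: what is moved stays moved. The work goes in short steps, Python scripts to look and compute and a tool call to move; the robot and the scene stay as the last step left them, time stands still between calls to the robot, and variables do not carry over. Pictures are saved under pics/ and viewed, and the job is handed in when it is done.

Besides the shell and the picture viewer there is one more tool, called after ">>>" as name(argument=value, ...) on one line, values as JSON. carry_out: Moves the arm, as the interface text tells. Its arguments: {"type":"object","properties":{"moves":{"type":"array"},"force":{"type":"number"}},"required":["moves"]}

```bash
ls; mkdir -p pics; python3 - <<'E'
from rig import robot
import cv2
o=robot.get_obs()
print(o)
for n in ["scene","side","wrist"]:
    p=robot.camera_params(n); print(n,p)
    im=robot.camera(n); cv2.imwrite(f"pics/{n}0.png",im[:,:,::-1])
E
```

```text
pics
{'time': 0.0, 'q': array([-1.78538925e-01,  5.28467776e-01,  1.43388867e+00, -1.79180592e-05,
        1.18140025e+00, -1.78489205e-01]), 'joint_velocities': array([ 0.0020364 , -0.00027299, -0.00059677,  0.00087716,  0.0008225 ,
        0.00019468]), 'joint_torque': array([-5.45745443e-04, -4.40045428e+01, -1.76593530e+01,  6.32597599e-02,
        5.83207863e-02, -1.53719384e-04]), 'position': array([6.24324839e-01, 1.22251184e-04, 2.46574927e-01]), 'tool_rot': array([-0.70697627,  0.00076915,  0.00073882,  0.70723646]), 'ft_force': array([ 0.48025387, -0.20937774, -0.17629405]), 'moment': array([-0.00824832,  0.03154224,  0.02889164]), 'grip_width': 0.08706439256995784}
scene {'fx': 621.0427822680444, 'fy': 621.0427822680444, 'cx': 335.22120595576337, 'cy': 236.6576605081842, 'k1': -0.12278249500563837, 'extrinsics': array([[-0.82460157,  0.40428446, -0.3957099 ,  1.09675031],
       [ 0.56570806,  0.59247847, -0.5735361 ,  0.65794421],
       [ 0.00257787, -0.69679505, -0.71726565,  1.11559608],
       [ 0.        ,  0.        ,  0.        ,  1.        ]])}
side {'fx': 454.107
[... 160 characters left out ...]
  0.3581651 ,  0.11845226],
       [-0.42029689, -0.43954255,  0.79382169, -1.07829132],
       [-0.01771853, -0.87070154, -0.49149251,  0.66961773],
       [ 0.        ,  0.        ,  0.        ,  1.        ]])}
wrist {'fx': 365.4884139304761, 'fy': 365.4884139304761, 'cx': 317.47582968755006, 'cy': 241.0479009318776, 'k1': -7.44658884460884e-05, 'mount': array([[ 9.99999643e-01, -6.21338413e-04, -5.72245438e-04,
        -6.47837252e-04],
       [ 3.75933078e-04, -2.79299354e-01,  9.60204004e-01,
        -1.37008056e-01],
       [-7.56439413e-04, -9.60203877e-01, -2.79299021e-01,
         7.75991499e-02],
       [ 0.00000000e+00,  0.00000000e+00,  0.00000000e+00,
         1.00000000e+00]])}
```

View pics/scene0.png

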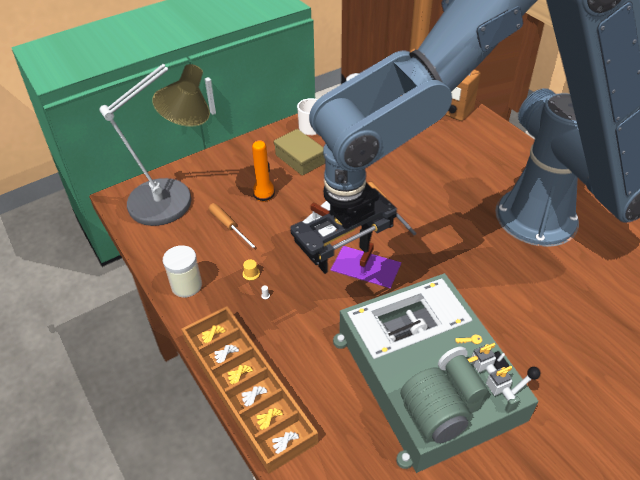

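View pics/side0.png

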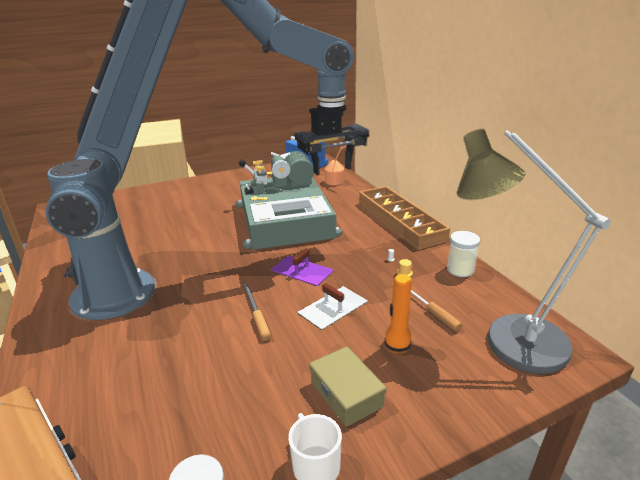

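View pics/wrist0.png

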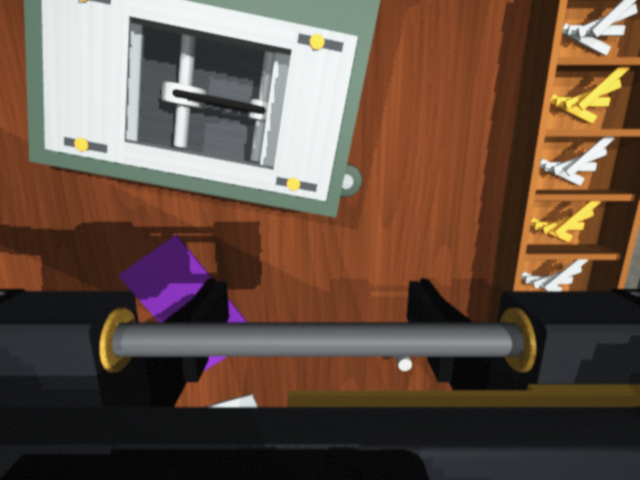

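```bash
cat > h.py <<'E'
import numpy as np, cv2
from scipy.spatial.transform import Rotation as R
from rig import robot
def cam(n,obs=None):
    p=robot.camera_params(n)
    if n=="wrist":
        T=np.eye(4);T[:3,:3]=R.from_quat(obs["tool_rot"]).as_matrix();T[:3,3]=obs["position"]
        return p,T@p["mount"]
    return p,p["extrinsics"]
def ray(p,T,u,v):
    d=np.array([(u-p["cx"])/p["fx"],(v-p["cy"])/p["fy"]]);s=d.copy()
    for _ in range(30): s=d/(1+p["k1"]*(s@s))
    return T[:3,3],T[:3,:3]@np.array([s[0],s[1],1])
def onz(p,T,uv,z):
    o,d=ray(p,T,*uv);return o+d*(z-o[2])/d[2]
def proj(p,T,X):
    c=T[:3,:3].T@(np.asarray(X)-T[:3,3]);s=c[:2]/c[2];s=s*(1+p["k1"]*(s@s))
    return s*p["fx"]+[p["cx"],p["cy"]]
def crop(im,x0,y0,x1,y1,k,name):
    c=cv2.resize(im[y0:y1,x0:x1],None,fx=k,fy=k,interpolation=cv2.INTER_CUBIC)
    cv2.imwrite("pics/"+name+".png",c)
E
python3 - <<'E'
from h import *
s=cv2.imread("pics/side0.png");w=cv2.imread("pics/wrist0.png");c=cv2.imread("pics/scene0.png")
crop(s,285,270,385,340,8,"s_h"); crop(w,20,0,380,220,2,"w_m"); crop(c,330,270,490,370,5,"c_m")
E
```

```text
(no output)
```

View pics/s_h.png

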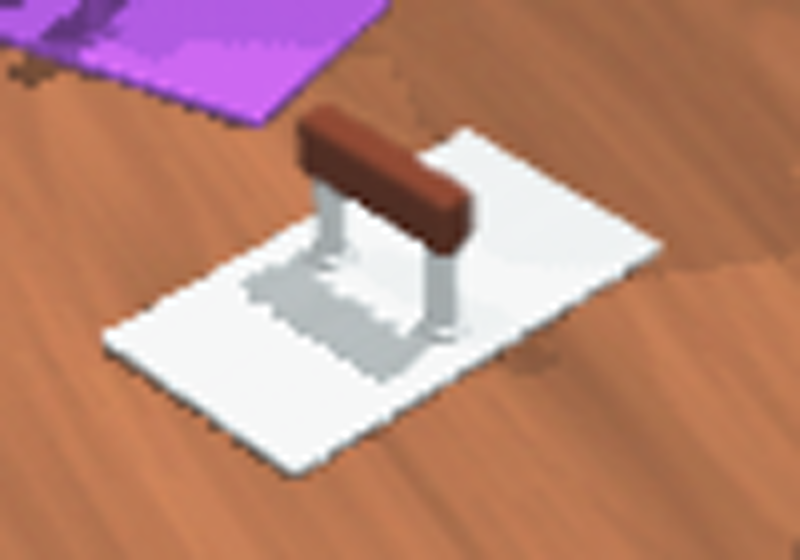

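View pics/w_m.png

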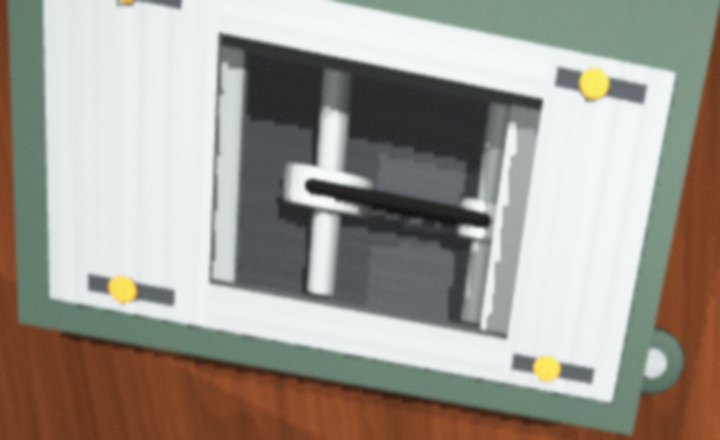

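View pics/c_m.png

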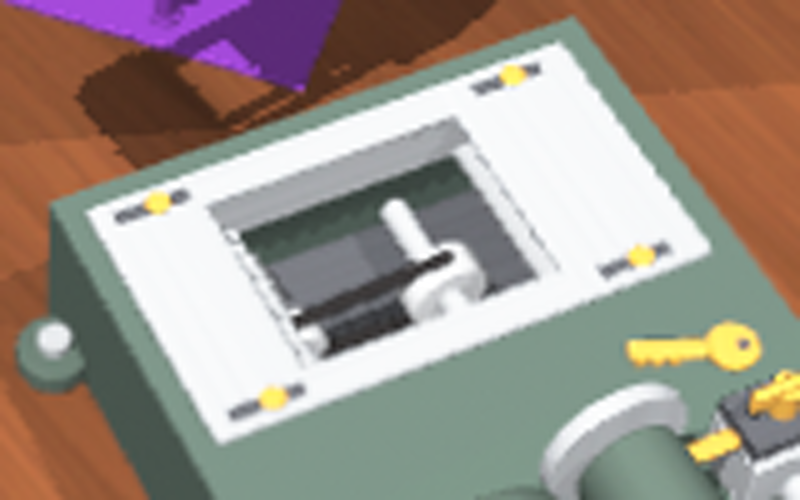

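```bash
python3 - <<'E'
from h import *
o=robot.get_obs(); np.set_printoptions(precision=4,suppress=True)
p,T=cam("wrist",o)
def W(c,z): return onz(p,T,(c[0]/2+20,c[1]/2),z)
M=[W(c,.083) for c in [(220,36),(542,98),(508,336),(211,283)]]
print("mouth wrist",np.array(M),np.mean(M,0))
print("len",[np.linalg.norm(M[i]-M[(i+1)%4]) for i in range(4)])
print("frame corners",W((50,298),.083),W((612,402),.083),W((674,73),.083))
print("deck",W((20,322),.08),W((632,433),.08))
p,T=cam("scene")
def W(c,z): return onz(p,T,(c[0]/5+330,c[1]/5+270),z)
M2=[W(c,.083) for c in [(560,268),(307,365),(208,205),(457,118)]]
print("mouth scene",np.array(M2),np.mean(M2,0))
print("len",[np.linalg.norm(M2[i]-M2[(i+1)%4]) for i in range(4)])
print("frame",W((710,247),.083),W((220,442),.083),W((88,210),.083),W((560,42),.083))
print("deck",W((50,205),.08),W((573,17),.08))
p,T=cam("side")
def W(c,z): return onz(p,T,(c[0]/8+285,c[1]/8+270),z)
H=[W(c,.004) for c in [(103,337),(296,472),(662,243),(466,128)]]
print("hatch",np.array(H),np.mean(H,0))
print("len",[np.linalg.norm(H[i]-H[(i+1)%4]) for i in range(4)])
d=H[2]-H[1];print("yaw",np.arctan2(d[1],d[0]),); d=H[3]-H[0];print(np.arctan2(d[1],d[0]))
# handle top z=.054: corners
K=[W(c,.054) for c in [(298,122),(322,104),(470,185),(445,205)]]; print(np.array(K),np.mean(K,0))
E
```

```text
mouth wrist [[0.4869 0.1595 0.083 ]
 [0.6038 0.139  0.083 ]
 [0.5882 0.0519 0.083 ]
 [0.4708 0.0727 0.083 ]] [0.5374 0.1058 0.083 ]
len [np.float64(0.11869902704193223), np.float64(0.08847620932971795), np.float64(0.11922128418229345), np.float64(0.08830950989964888)]
frame corners [0.4055 0.067  0.083 ] [0.6305 0.0249 0.083 ] [0.6526 0.1473 0.083 ]
deck [0.3891 0.0574 0.08  ] [0.6391 0.0111 0.08  ]
mouth scene [[0.4868 0.161  0.083 ]
 [0.6019 0.1395 0.083 ]
 [0.5866 0.0528 0.083 ]
 [0.4709 0.0759 0.083 ]] [0.5365 0.1073 0.083 ]
len [np.float64(0.11707028057283676), np.float64(0.08802810463989165), np.float64(0.11789355165892831), np.float64(0.0865748265580909)]
frame [0.4283 0.1886 0.083 ] [0.6522 0.1488 0.083 ] [0.6293 0.0267 0.083 ] [0.4062 0.0687 0.083 ]
deck [0.6395 0.0138 0.08  ] [0.3899 0.0593 0.08  ]
hatch [[ 0.401  -0.2819  0.004 ]
 [ 0.427  -0.3613  0.004 ]
 [ 0.5697 -0.3144  0.004 ]
 [ 0.5437 -0.2344  0.004 ]] [ 0.4853 -0.298   0.004 ]
len [np.float64(0.08352515022647511), np.float64(0.15018049138430145), np.float64(0.08411173870390005), np.float64(0.1503857177660668)]
yaw 0.31786927429499423
0.3217666171126318
[[ 0.4689 -0.2732  0.054 ]
 [ 0.4791 -0.2679  0.054 ]
 [ 0.5001 -0.3235  0.054 ]
 [ 0.4894 -0.3289  0.054 ]] [ 0.4843 -0.2984  0.054 ]
```

```bash
python3 - <<'E'
from h import *
np.set_printoptions(precision=4,suppress=True)
p,T=cam("side")
for n,uv in dict(torch=(399,342),box=(345,400),driver=(455,325),filetip=(247,290),fileh=(265,335),purple=(302,272),plug=(391,260)).items(): print(n,onz(p,T,uv,0))
# hatch centre relative to current tool, pre-grasp
o=robot.get_obs()
Rt=R.from_quat(o["tool_rot"])
tgt=np.array([.4848,-.2982,.13])
print(Rt.inv().apply(tgt-o["position"])*100)
# torques etc
Rg=R.from_euler('z',.32)*R.from_euler('x',-np.pi/2)
print((Rt.inv()*Rg).as_rotvec())
E
```

```text
torch [ 0.5599 -0.4689  0.    ]
box [ 0.3843 -0.5589  0.    ]
driver [ 0.7032 -0.4777  0.    ]
filetip [ 0.3196 -0.1373  0.    ]
fileh [ 0.3073 -0.3204  0.    ]
purple [ 0.4764 -0.1224  0.    ]
plug [ 0.7213 -0.1767  0.    ]
[-13.9484  11.693  -29.8344]
[-0.0005 -0.32   -0.0016]
```

>>> carry_out(moves=[[1,-2,1.5,-4.3,0,-0.05,0],[1,-4,3.3,-8.6,0,-0.1,0],[1,-6,5,-13,0,-0.15,0],[1,-8,6.7,-17.2,0,-0.2,0],[1,-10,8.4,-21.5,0,-0.25,0],[1,-12,10,-25.8,0,-0.3,0],[1,-13.9,11.5,-29.8,0,-0.32,0],[1,-13.9,11.5,-29.8,0,-0.32,0],[1,-13.9,11.5,-29.8,0,-0.32,0],[1,-13.9,11.5,-29.8,0,-0.32,0]])

```text
time: 1.15
position: [0.4862, -0.2971, 0.1327]
tool_rot: [-0.698, -0.113, 0.113, 0.698]
ft_force: [-0.1, 1.1, 0.0]
grip_width: 0.087
```

```bash
python3 - <<'E'
from h import *
np.set_printoptions(precision=4,suppress=True)
o=robot.get_obs();w=robot.camera("wrist");cv2.imwrite("pics/w1.png",w[:,:,::-1])
s=robot.camera("side");cv2.imwrite("pics/s1.png",s[:,:,::-1])
print(o["time"],o["position"],R.from_quat(o["tool_rot"]).as_matrix(),o["ft_force"])
E
```

```text
1.15 [ 0.4862 -0.2971  0.1327] [[ 0.9491 -0.0001 -0.315 ]
 [ 0.315   0.0006  0.9491]
 [ 0.0001 -1.      0.0006]] [-0.0728  1.1047  0.0381]
```

View pics/w1.png

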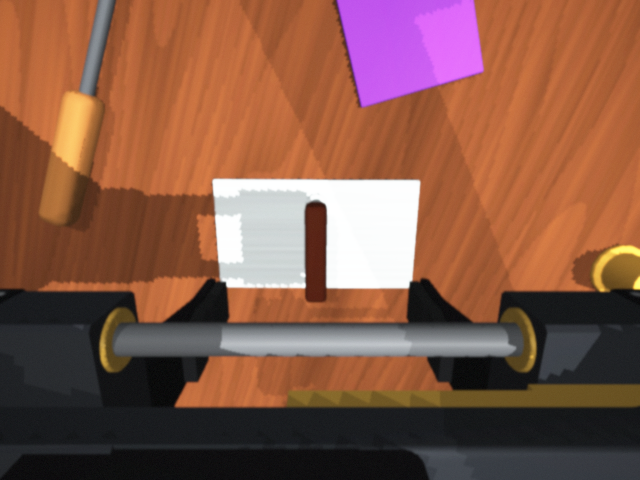

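View pics/s1.png

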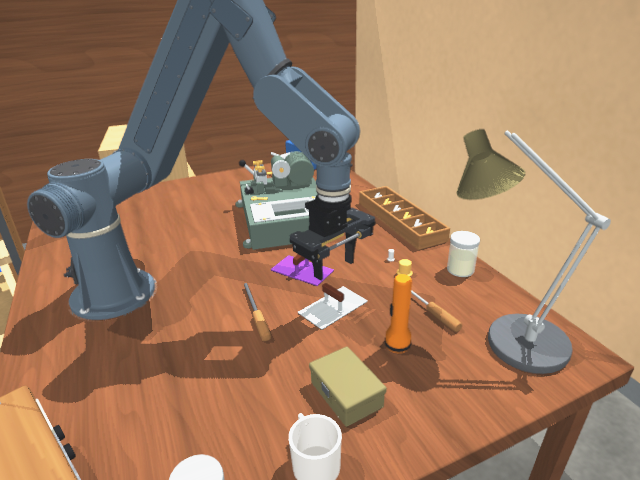

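```bash
python3 - <<'E'
from h import *
np.set_printoptions(precision=4,suppress=True)
o=robot.get_obs()
p,T=cam("wrist",o)
H=np.array([onz(p,T,c,.004) for c in [(213,179),(420,180),(415.5,289),(219,288)]])
print(H,H.mean(0)); d=H[1]-H[0];print(np.arctan2(d[1],d[0])); d=H[2]-H[3];print(np.arctan2(d[1],d[0]))
Rt=R.from_quat(o["tool_rot"])
print(Rt.inv().apply(np.array([*H.mean(0)[:2],.05])-o["position"])*100)
E
```

```text
[[ 0.3999 -0.276   0.004 ]
 [ 0.542  -0.2294  0.004 ]
 [ 0.572  -0.3094  0.004 ]
 [ 0.4248 -0.3575  0.004 ]] [ 0.4847 -0.293   0.004 ]
0.3164579962730982
0.3157950435571895
[-0.085   8.303   0.4084]
```

>>> carry_out(moves=[[1,-0.05,3,0.1,0,0,0],[1,-0.05,6,0.1,0,0,0],[1,-0.05,8.2,0.1,0,0,0],[1,-0.05,8.2,0.1,0,0,0],[0.1,-0.05,8.2,0.1,0,0,0],[0,-0.05,8.2,0.1,0,0,0],[0,-0.05,8.2,0.1,0,0,0],[0,-0.05,8.2,0.1,0,0,0],[0,-0.05,8.2,0.1,0,0,0],[0,-0.05,8.2,0.1,0,0,0],[0,-0.05,8.2,0.1,0,0,0],[0,-0.05,8.2,0.1,0,0,0]], force=40)

```text
time: 2.45
position: [0.4851, -0.2972, 0.0505]
tool_rot: [-0.698, -0.113, 0.113, 0.698]
ft_force: [-0.8, -0.1, 0.2]
grip_width: 0.0306
```

>>> carry_out(moves=[[0,0,0,0,0,0,0],[0,0,0,0,0,0,0],[0,0,0,0,0,0,0],[0,0,0,0,0,0,0],[0,0,-1,0,0,0,0],[0,0,-3,0,0,0,0],[0,0,-6,0,0,0,0],[0,0,-9,0,0,0,0],[0,0,-12,0,0,0,0],[0,0,-15,0,0,0,0],[0,0,-15,0,0,0,0],[0,0,-15,0,0,0,0]])

```text
time: 3.65
position: [0.4848, -0.2968, 0.2006]
tool_rot: [0.698, 0.113, -0.113, -0.698]
ft_force: [-0.3, 0.8, -4.4]
grip_width: 0.0138
```

```bash
python3 - <<'E'
from h import *
np.set_printoptions(precision=4,suppress=True)
o=robot.get_obs();w=robot.camera("wrist");cv2.imwrite("pics/w2.png",w[:,:,::-1])
s=robot.camera("side");cv2.imwrite("pics/s2.png",s[:,:,::-1])
crop(s[:,:,::-1],270,150,430,270,5,"s2c")
print(o["time"],o["position"],R.from_quat(o["tool_rot"]).as_matrix(),o["ft_force"],o["moment"],o["grip_width"])
E
```

```text
3.65 [ 0.4848 -0.2968  0.2006] [[ 0.9492  0.0001 -0.3147]
 [ 0.3147 -0.0001  0.9492]
 [ 0.     -1.     -0.0001]] [-0.3049  0.8077 -4.4483] [ 0.0391 -0.0057  0.0395] 0.013776338330382821
```

View pics/w2.png

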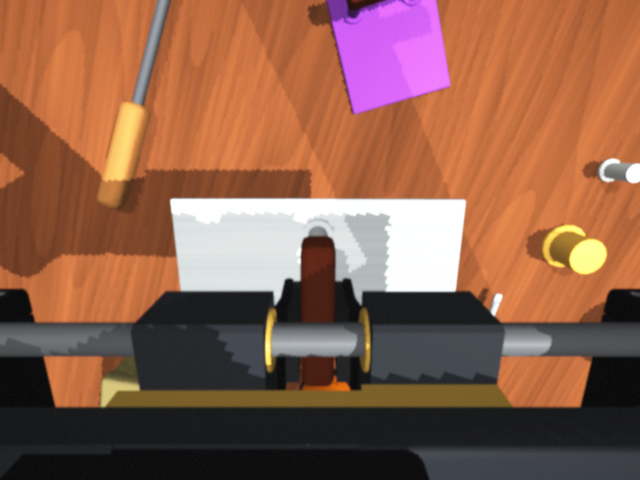

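View pics/s2c.png

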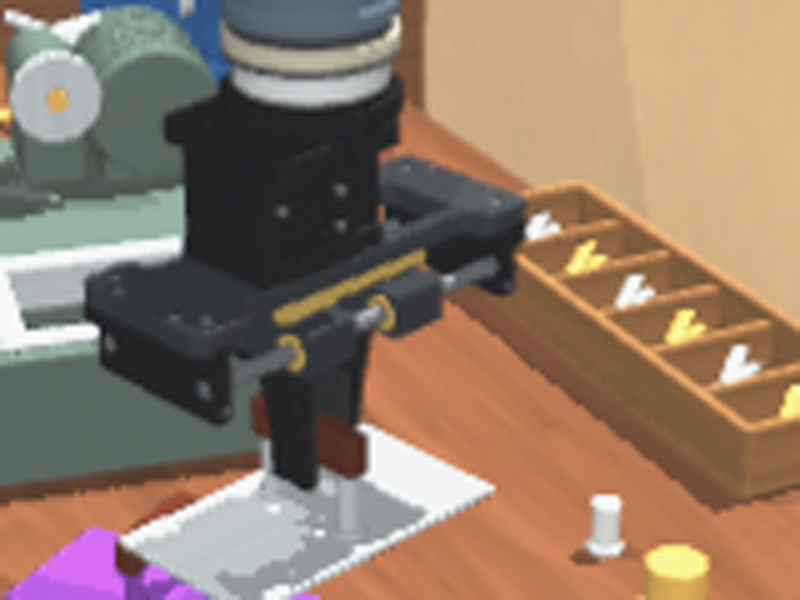

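```bash
python3 - <<'E'
from h import *
np.set_printoptions(precision=4,suppress=True)
o=robot.get_obs()
p,T=cam("wrist",o);Rt=R.from_quat(o["tool_rot"])
for uv in [(171,199),(465,200)]:
    print(Rt.inv().apply(onz(p,T,uv,.154)-o["position"])*1000)
p,T=cam("side")
# side crop: right corner (495,488), near corner?, left (118,543)
for c in [(495,488),(118,543),(370,427)]:
    print(Rt.inv().apply(onz(p,T,(c[0]/5+270,c[1]/5+150),.154)-o["position"])*1000)
s=cv2.imread("pics/s2.png");crop(s,285,225,385,285,8,"s2d")
E
```

```text
[-73.9392  45.1048  46.8377]
[73.612  44.8006 46.2867]
[ 71.8469  44.4609 -46.1565]
[-78.4701  45.0782  37.176 ]
[72.4942 44.7557 33.5893]
```

View pics/s2d.png

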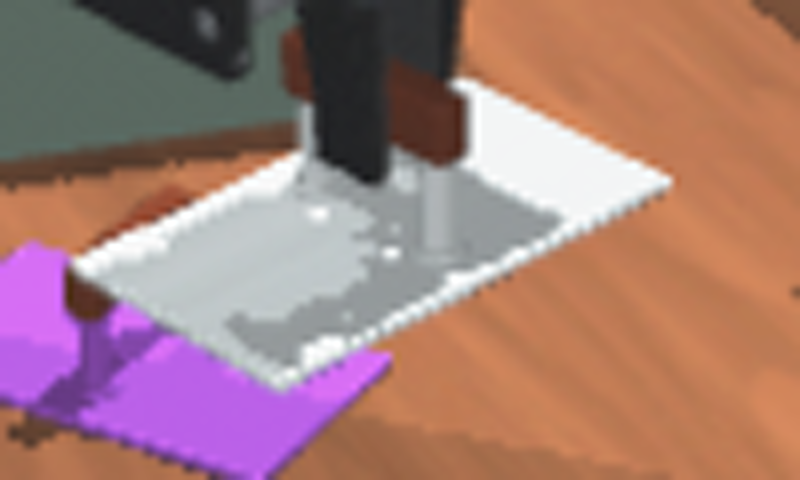

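```bash
python3 - <<'E'
from h import *
np.set_printoptions(precision=4,suppress=True)
o=robot.get_obs();Rt=R.from_quat(o["tool_rot"])
p,T=cam("side")
for c in [(70,262),(283,386),(672,181)]:
    print(Rt.inv().apply(onz(p,T,(c[0]/8+285,c[1]/8+225),.154)-o["position"])*1000)
tgt=np.array([.537,.1062,.205])
print(Rt.inv().apply(tgt-o["position"])*100)
print((Rt.inv()*R.from_euler('z',-.181)*R.from_euler('x',-np.pi/2)).as_rotvec())
E
```

```text
[-75.9911  45.0823  39.6609]
[-75.9517  44.7647 -45.8579]
[ 71.7645  44.4608 -46.2311]
[17.6876 -0.5227 36.5161]
[-0.0031  0.501  -0.0029]
```

>>> carry_out(moves=[[0,1,-0.5,2,0,0,0],[0,2.8,-0.5,6,0,0.05,0],[0,4.7,-0.5,10,0,0.1,0],[0,6.6,-0.5,14,0,0.16,0],[0,8.5,-0.5,18,0,0.23,0],[0,10.5,-0.5,22,0,0.3,0],[0,12.5,-0.5,26,0,0.37,0],[0,14.5,-0.5,30,0,0.43,0],[0,16.2,-0.5,33.5,0,0.48,0],[0,17.3,-0.5,35.7,0,0.5,0],[0,17.7,-0.5,36.5,0,0.501,0],[0,17.7,-0.5,36.5,0,0.501,0],[0,17.7,-0.5,36.5,0,0.501,0],[0,17.7,-0.5,36.5,0,0.501,0]])

```text
time: 5.15
position: [0.5381, 0.1036, 0.205]
tool_rot: [0.704, -0.065, 0.064, -0.704]
ft_force: [-0.7, -0.2, -4.0]
grip_width: 0.0135
```

```bash
python3 - <<'E'
from h import *
np.set_printoptions(precision=4,suppress=True)
o=robot.get_obs()
for n in ["wrist","side","scene"]:
    cv2.imwrite(f"pics/{n}3.png",robot.camera(n)[:,:,::-1])
s=cv2.imread("pics/side3.png");crop(s,220,150,380,270,5,"s3c")
s=cv2.imread("pics/scene3.png");crop(s,310,230,490,365,4,"c3c")
print(o["time"],o["position"],R.from_quat(o["tool_rot"]).as_matrix(),o["ft_force"],o["moment"],o["grip_width"])
E
```

```text
5.15 [0.5381 0.1036 0.205 ] [[ 0.9834 -0.0013  0.1814]
 [-0.1814 -0.0005  0.9834]
 [-0.0012 -1.     -0.0007]] [-0.7013 -0.2247 -3.9559] [-0.0046  0.0062  0.0507] 0.013495599530330289
```

View pics/s3c.png

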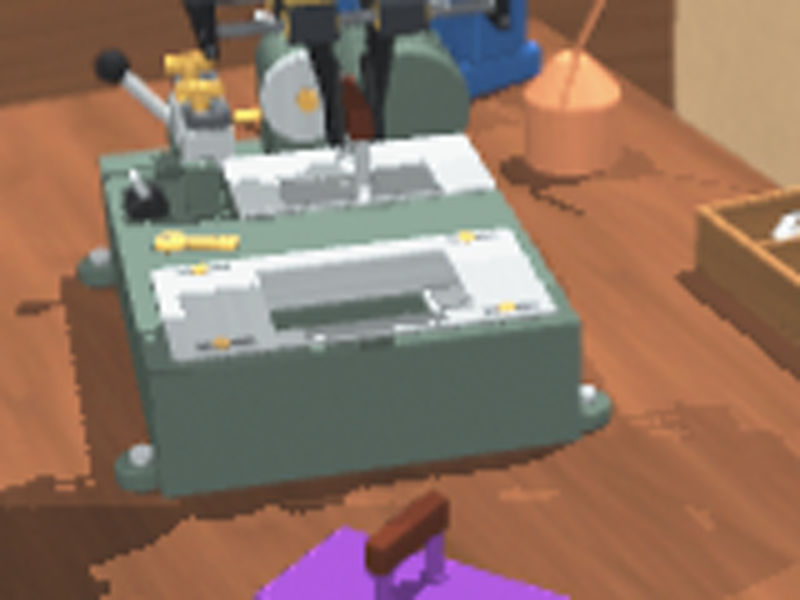

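View pics/c3c.png

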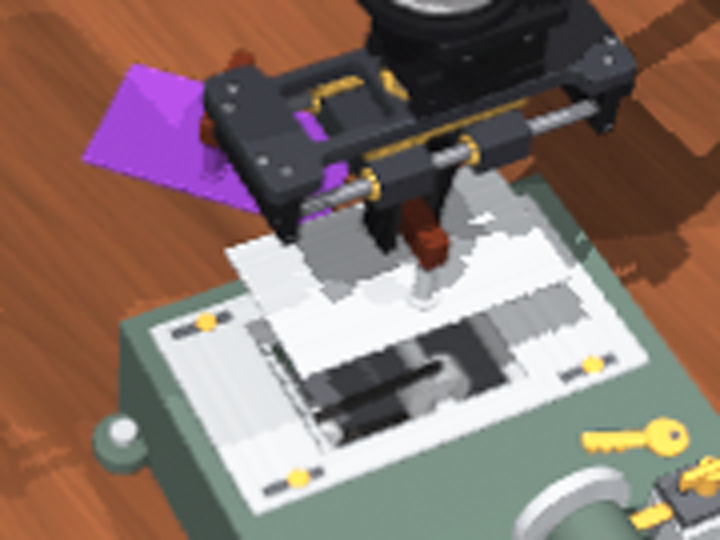

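View pics/wrist3.png

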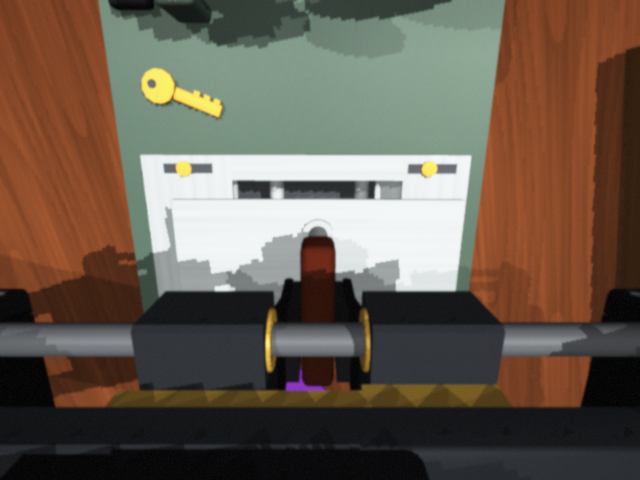

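```bash
python3 - <<'E'
from h import *
np.set_printoptions(precision=4,suppress=True)
o=robot.get_obs();Rt=R.from_quat(o["tool_rot"])
for n,cs in dict(wrist=[(173,200),(464,200)],scene=[(308/4+310,377/4+230),(226/4+310,248/4+230),(582/4+310,276/4+230)],side=[(175/5+220,358/5+150) ]).items():
    p,T=cam(n,o)
    for c in cs: print(n,Rt.inv().apply(onz(p,T,c,.1585)-o["position"])*1000)
p,T=cam("wrist",o)
for c in [(232,181),(403,181)]: print("mouth",Rt.inv().apply(onz(p,T,c,.083)-o["position"])*1000, onz(p,T,c,.083))
p,T=cam("scene",o)
for c in [(338/4+310,447/4+230),(528/4+310,371/4+230)]: print("mouth",Rt.inv().apply(onz(p,T,c,.083)-o["position"])*1000, onz(p,T,c,.083))
s=cv2.imread("pics/side3.png")
E
```

```text
wrist [-74.287   47.0099  45.6837]
wrist [73.4606 46.9697 45.5852]
scene [72.5676 46.9692 49.0345]
scene [ 73.7013  46.9883 -37.534 ]
scene [-78.8498  47.0102  49.9986]
side [-128.7581   47.0833 -215.8692]
mouth [-61.2646 122.5063  46.1397] [0.4865 0.1603 0.083 ]
mouth [ 59.4131 122.4734  46.056 ] [0.6051 0.1383 0.083 ]
mouth [ 48.946  122.4762  46.4934] [0.5949 0.1406 0.083 ]
mouth [-62.1717 122.5068  44.9885] [0.4854 0.1594 0.083 ]
```

```bash
python3 - <<'E'
from h import *
s=cv2.imread("pics/side0.png");crop(s,235,185,345,240,7,"s0m")
E
```

```text
(no output)
```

View pics/s0m.png

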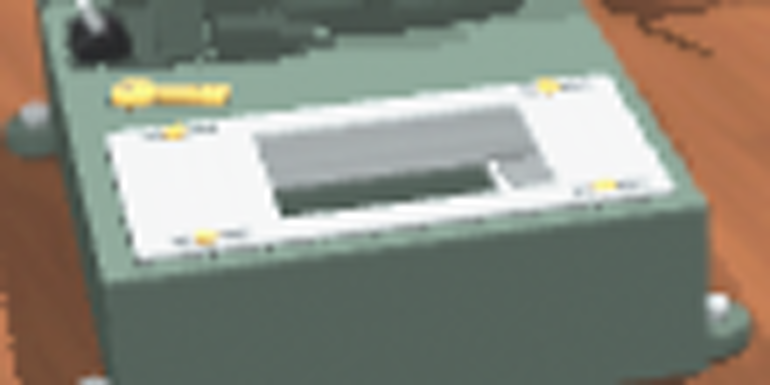

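```bash
python3 - <<'E'
from h import *
np.set_printoptions(precision=4,suppress=True)
o=robot.get_obs();Rt=R.from_quat(o["tool_rot"])
p,T=cam("side",o)
M=np.array([onz(p,T,(c[0]/7+235,c[1]/7+185),.083) for c in [(256,135),(515,106),(555,184),(280,217)]])
print(M,M.mean(0)); print([Rt.inv().apply(m-o["position"])*1000 for m in M])
E
```

```text
[[0.4909 0.1522 0.083 ]
 [0.6047 0.1283 0.083 ]
 [0.5886 0.0466 0.083 ]
 [0.4734 0.0698 0.083 ]] [0.5394 0.0992 0.083 ]
[array([-55.4179, 122.5063,  38.9222]), array([ 60.8528, 122.4753,  36.1456]), array([ 59.895 , 122.4942, -47.1583]), array([-57.6605, 122.5257, -45.2235])]
```

>>> carry_out(moves=[[0,0.5,0.5,-0.1,0,0,-0.07],[0,1,1,-0.2,0,0,-0.14],[0,1.5,2,-0.25,0,0,-0.22],[0,1.7,3.2,-0.25,0,0,-0.22],[0,1.7,4.2,-0.25,0,0,-0.22],[0,1.7,4.6,-0.25,0,0,-0.22],[0,1.7,4.6,-0.25,0,0,-0.22],[0,1.7,4.6,-0.25,0,0,-0.22],[0,1.7,4.6,-0.25,0,0,-0.22]])

```text
time: 6.2
position: [0.5553, 0.0994, 0.16]
tool_rot: [0.707, 0.014, 0.141, -0.693]
ft_force: [-0.5, 0.5, -4.6]
grip_width: 0.0138
```

```bash
python3 - <<'E'
from h import *
np.set_printoptions(precision=4,suppress=True)
o=robot.get_obs()
for n in ["wrist","side","scene"]:
    cv2.imwrite(f"pics/{n}4.png",robot.camera(n)[:,:,::-1])
s=cv2.imread("pics/side4.png");crop(s,235,160,345,240,7,"s4c")
s=cv2.imread("pics/scene4.png");crop(s,320,250,480,365,5,"c4c")
s=cv2.imread("pics/wrist4.png");crop(s,120,130,520,330,2,"w4c")
print(o["time"],o["position"],R.from_quat(o["tool_rot"]).as_matrix(),o["ft_force"],o["moment"],o["grip_width"])
E
```

```text
6.2 [0.5553 0.0994 0.16  ] [[ 0.9597  0.2156  0.1801]
 [-0.1757 -0.0393  0.9837]
 [ 0.2191 -0.9757  0.0002]] [-0.5314  0.5406 -4.5797] [0.0438 0.3492 0.0179] 0.013757023701827189
```

View pics/s4c.png

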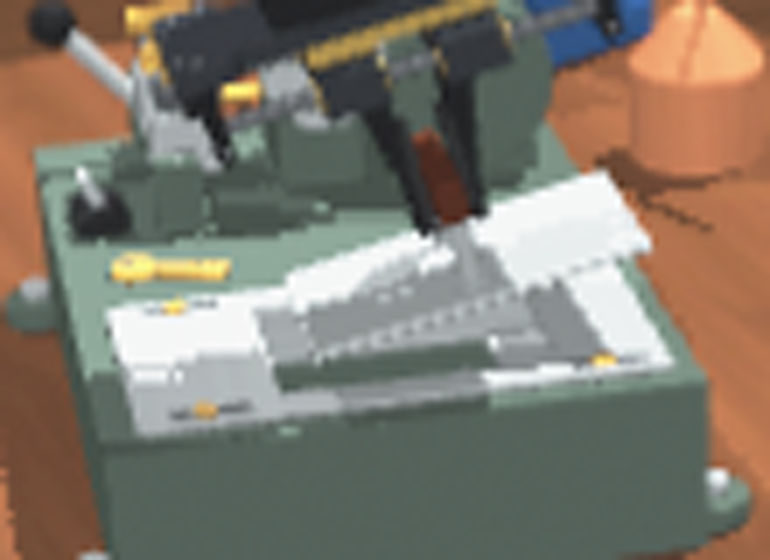

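View pics/c4c.png

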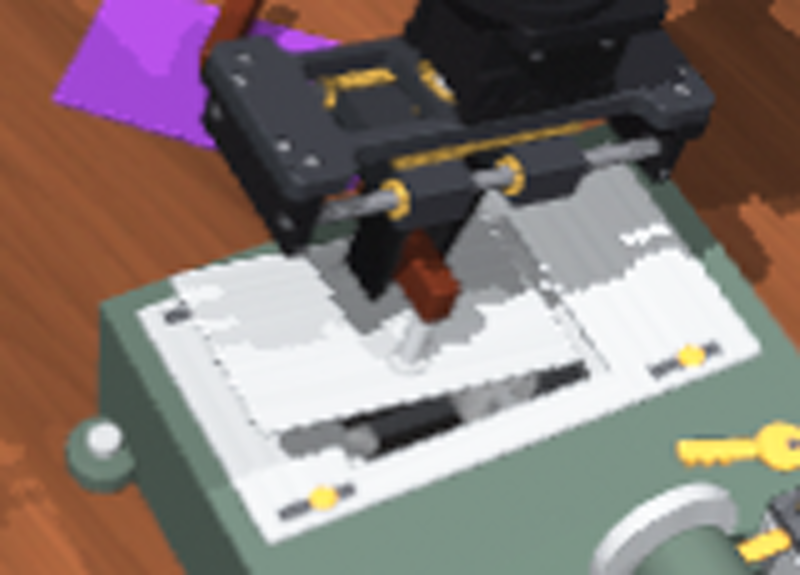

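View pics/w4c.png

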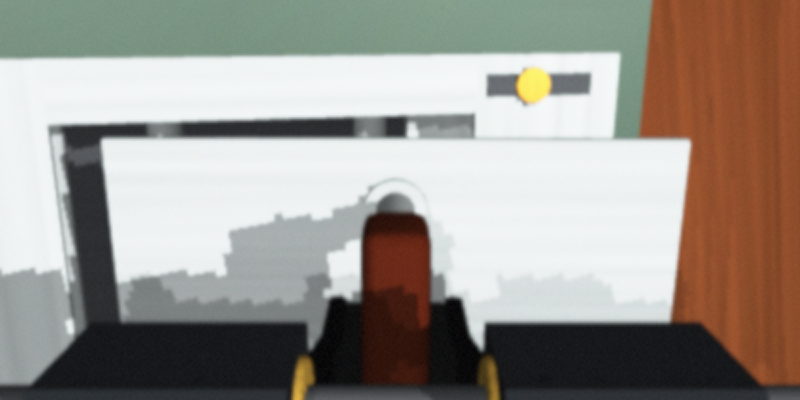

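```bash
python3 - <<'E'
from h import *
np.set_printoptions(precision=4,suppress=True)
o=robot.get_obs();Rt=R.from_quat(o["tool_rot"]).as_matrix();P=o["position"]
def onplane(p,T,uv,n,q):
    a,d=ray(p,T,*uv); return a+d*((q-a)@n)/(d@n)
q=P+Rt@np.array([0,.0465,0]); n=Rt[:,1]
ey=np.array([.1803,.9836,0]);ex=np.array([.9836,-.1803,0])
def rep(nm,X): print(nm,"x %.1f y %.1f z %.1f"%tuple(1000*np.array([(X-P)@ex,(X-P)@ey,X[2]-.083])))
p,T=cam("wrist",o)
for c in [(102,139),(690,139)]: rep("hatch w",onplane(p,T,(c[0]/2+120,c[1]/2+130),n,q))
for c in [(50,127),(475,115)]: rep("mouth w",onz(p,T,(c[0]/2+120,c[1]/2+130),.083))
p,T=cam("scene",o)
for c in [(275,432),(172,276)]: rep("hatch s",onplane(p,T,(c[0]/5+320,c[1]/5+250),n,q))
for c in [(285,460),(592,372)]: rep("mouth s",onz(p,T,(c[0]/5+320,c[1]/5+250),.083))
p,T=cam("side",o)
for c in [(652,243),(605,172),(318,358)]: rep("hatch side",onplane(p,T,(c[0]/7+235,c[1]/7+160),n,q))
for c in [(280,392),(256,310)]: rep("mouth side",onz(p,T,(c[0]/7+235,c[1]/7+160),.083))
E
```

```text
hatch w x -63.2 y 45.9 z 15.1
hatch w x 82.2 y 45.9 z 47.8
mouth w x -78.4 y 47.2 z 0.0
mouth w x 41.1 y 46.8 z 0.0
hatch s x 78.6 y 48.6 z 47.0
hatch s x 82.7 y -35.4 z 47.9
mouth s x 64.1 y 33.9 z -0.0
mouth s x -70.3 y 46.9 z -0.0
hatch side x 85.8 y -47.0 z 48.6
hatch side x 85.7 y 34.3 z 48.5
hatch side x -58.6 y -49.6 z 16.1
mouth side x -74.8 y -43.9 z 0.0
mouth side x -72.5 y 40.3 z -0.0
```

>>> carry_out(moves=[[0,-0.1,0.4,-0.1,0,0,0],[0,-0.18,0.8,-0.1,0,0,0],[0,-0.26,1.2,-0.1,0,0,0],[0,-0.31,1.4,-0.1,0,0,0],[0,-0.31,1.4,-0.1,0,0,0]])

```text
time: 6.85
position: [0.5541, 0.0984, 0.1446]
tool_rot: [0.707, 0.013, 0.14, -0.693]
ft_force: [-0.2, -0.2, -3.4]
grip_width: 0.0137
```

>>> carry_out(moves=[[0,-0.07,0.3,0,0,0,0],[0,-0.13,0.6,0,0,0,0],[0,-0.2,0.9,0,0,0,0],[0,-0.25,1.15,0,0,0,0],[0,-0.25,1.15,0,0,0,0],[0,-0.25,1.15,0,0,0,0]])

```text
time: 7.45
position: [0.5546, 0.0985, 0.1333]
tool_rot: [0.707, 0.014, 0.141, -0.693]
ft_force: [0.6, 0.2, -4.6]
grip_width: 0.0139
```

```bash
python3 - <<'E'
from h import *
np.set_printoptions(precision=4,suppress=True)
o=robot.get_obs()
for n in ["wrist","side"]:
    cv2.imwrite(f"pics/{n}5.png",robot.camera(n)[:,:,::-1])
s=cv2.imread("pics/side5.png");a=cv2.resize(s[160:240,235:345],None,fx=7,fy=7,interpolation=2)
cv2.imwrite("pics/s5c.png",a)
s=cv2.imread("pics/wrist5.png");crop(s,120,130,520,330,2,"w5c")
print(o["time"],o["position"],R.from_quat(o["tool_rot"]).as_matrix(),o["ft_force"],o["moment"],o["grip_width"])
E
```

```text
7.45 [0.5546 0.0985 0.1333] [[ 0.96    0.2145  0.18  ]
 [-0.1757 -0.0393  0.9837]
 [ 0.2181 -0.9759 -0.    ]] [ 0.5869  0.198  -4.5923] [ 0.0673  0.2887 -0.0339] 0.01388321767016732
```

View pics/s5c.png

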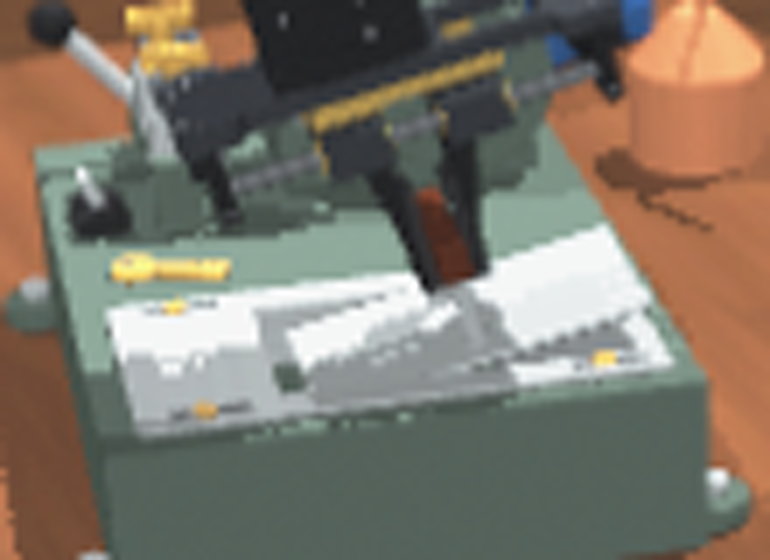

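View pics/w5c.png

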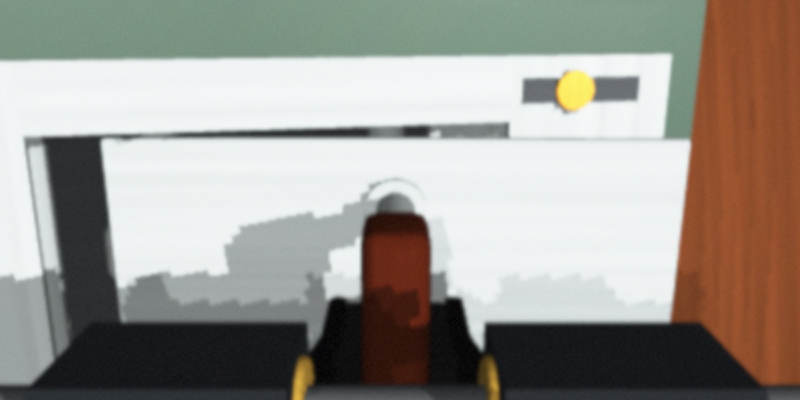

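>>> carry_out(moves=[[0,0,0,0.1,0,0,0],[0,0,0,0.2,0,0,0],[0,0,0,0.2,0,0,0]])

```text
time: 7.85
position: [0.555, 0.1006, 0.1335]
tool_rot: [0.707, 0.014, 0.141, -0.693]
ft_force: [-0.5, -0.1, -4.6]
grip_width: 0.0138
```

>>> carry_out(moves=[[0,0,0,0.1,0,0,0],[0,0,0,0.15,0,0,0],[0,0,0,0.15,0,0,0]])

```text
time: 8.15
position: [0.5552, 0.1016, 0.1336]
tool_rot: [0.707, 0.014, 0.141, -0.693]
ft_force: [-0.7, -2.0, -3.0]
grip_width: 0.0139
```

>>> carry_out(moves=[[0,0,0,0.05,0,0,0],[0,0,0,0.1,0,0,0],[0,0,0,0.1,0,0,0]])

```text
time: 8.45
position: [0.5554, 0.102, 0.1337]
tool_rot: [0.708, 0.014, 0.14, -0.692]
ft_force: [-1.0, -5.8, -0.3]
grip_width: 0.0137
```

>>> carry_out(moves=[[0,0,0,-0.25,0,0,0],[0,0,0,-0.45,0,0,0],[0,0,0,-0.45,0,0,0],[0,-0.5,-0.11,-0.45,0,0,0],[0,-1,-0.22,-0.45,0,0,0],[0,-1.5,-0.33,-0.45,0,0,0],[0,-2,-0.44,-0.45,0,0,0],[0,-2,-0.44,-0.45,0,0,0],[0,-2,-0.44,-0.45,0,0,0]])

```text
time: 9.35
position: [0.5344, 0.1023, 0.1335]
tool_rot: [0.707, 0.014, 0.141, -0.693]
ft_force: [-1.2, 0.1, -4.2]
grip_width: 0.0136
```

>>> carry_out(moves=[[0,-0.3,-0.07,0,0,0,0],[0,-0.6,-0.13,0,0,0,0],[0,-1,-0.22,0,0,0,0],[0,-1,-0.22,0,0,0,0]])

```text
time: 9.75
position: [0.5232, 0.1041, 0.1331]
tool_rot: [0.707, 0.013, 0.14, -0.693]
ft_force: [-0.0, 0.4, -4.6]
grip_width: 0.0136
```

>>> carry_out(moves=[[0,-0.2,-0.04,0,0,0,0],[0,-0.4,-0.09,0,0,0,0],[0,-0.5,-0.11,0,0,0,0],[0,-0.5,-0.11,0,0,0,0]])

```text
time: 10.15
position: [0.5191, 0.105, 0.1333]
tool_rot: [0.707, 0.014, 0.141, -0.693]
ft_force: [-0.3, 0.5, -3.4]
grip_width: 0.0136
```

>>> carry_out(moves=[[0,-0.1,-0.02,0,0,0,0],[0,-0.2,-0.04,0,0,0,0],[0,-0.3,-0.07,0,0,0,0],[0,-0.3,-0.07,0,0,0,0]])

```text
time: 10.55
position: [0.516, 0.1055, 0.1333]
tool_rot: [0.707, 0.014, 0.141, -0.693]
ft_force: [0.0, 0.1, -4.4]
grip_width: 0.0132
```

>>> carry_out(moves=[[0,-0.1,-0.02,0,0,0,0],[0,-0.2,-0.04,0,0,0,0],[0,-0.3,-0.07,0,0,0,0],[0,-0.3,-0.07,0,0,0,0]])

```text
time: 10.95
position: [0.513, 0.1061, 0.1333]
tool_rot: [0.707, 0.014, 0.141, -0.693]
ft_force: [0.4, -0.5, -4.3]
grip_width: 0.0132
```

>>> carry_out(moves=[[0,-0.1,-0.02,0,0,0,0],[0,-0.2,-0.04,0,0,0,0],[0,-0.3,-0.07,0,0,0,0],[0,-0.3,-0.07,0,0,0,0]])

```text
time: 11.35
position: [0.51, 0.1066, 0.1334]
tool_rot: [0.707, 0.014, 0.141, -0.693]
ft_force: [0.2, 0.3, -4.4]
grip_width: 0.0135
```

>>> carry_out(moves=[[0,-0.1,-0.02,0,0,0,0],[0,-0.2,-0.04,0,0,0,0],[0,-0.3,-0.07,0,0,0,0],[0,-0.3,-0.07,0,0,0,0]])

```text
time: 11.75
position: [0.5082, 0.107, 0.1338]
tool_rot: [0.707, 0.015, 0.142, -0.693]
ft_force: [2.4, -0.8, -4.7]
grip_width: 0.0136
```

>>> carry_out(moves=[[0,0,0.2,0,0,0,0],[0,-0.05,0.4,0,0,0,0],[0,-0.09,0.6,0,0,0,0],[0,-0.09,0.6,0,0,0,0]])

```text
time: 12.15
position: [0.5083, 0.107, 0.1273]
tool_rot: [0.707, 0.014, 0.141, -0.693]
ft_force: [2.8, 0.7, -3.1]
grip_width: 0.0136
```

>>> carry_out(moves=[[0,-0.02,0.1,0,0,0,0],[0,-0.03,0.15,0,0,0,0],[0,-0.03,0.15,0,0,0,0]])

```text
time: 12.45
position: [0.5084, 0.107, 0.1261]
tool_rot: [0.707, 0.014, 0.141, -0.693]
ft_force: [3.9, -0.1, -1.1]
grip_width: 0.0139
```

>>> carry_out(moves=[[0,0.08,0.13,0,0,0,0.017],[0,0.16,0.27,0,0,0,0.035],[0,0.23,0.4,0,0,0,0.052],[0,0.29,0.51,0,0,0,0.067],[0,0.29,0.51,0,0,0,0.067],[0,0.29,0.51,0,0,0,0.067]])

```text
time: 13.05
position: [0.5123, 0.1063, 0.1217]
tool_rot: [0.707, -0.009, 0.118, -0.697]
ft_force: [4.7, -0.4, -0.4]
grip_width: 0.014
```

```bash
python3 - <<'E'
from h import *
np.set_printoptions(precision=4,suppress=True)
o=robot.get_obs()
for n in ["wrist","side","scene"]:
    cv2.imwrite(f"pics/{n}6.png",robot.camera(n)[:,:,::-1])
s=cv2.imread("pics/side6.png");crop(s,235,160,345,240,7,"s6c")
s=cv2.imread("pics/wrist6.png");crop(s,120,130,520,330,2,"w6c")
s=cv2.imread("pics/scene6.png");crop(s,320,270,420,350,8,"c6c")
print(o["time"],o["position"],R.from_quat(o["tool_rot"]).as_matrix(),o["ft_force"],o["moment"],o["grip_width"])
E
```

```text
13.05 [0.5123 0.1063 0.1217] [[ 0.9719  0.1515  0.1801]
 [-0.178  -0.0274  0.9836]
 [ 0.1539 -0.9881  0.0003]] [ 4.744  -0.4132 -0.4385] [-0.0411 -0.7755 -0.0521] 0.014036962899053703
```

View pics/s6c.png

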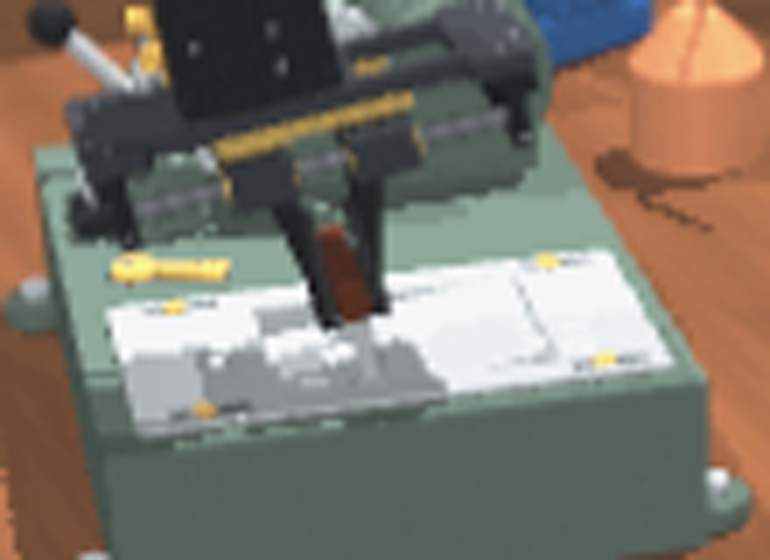

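View pics/w6c.png

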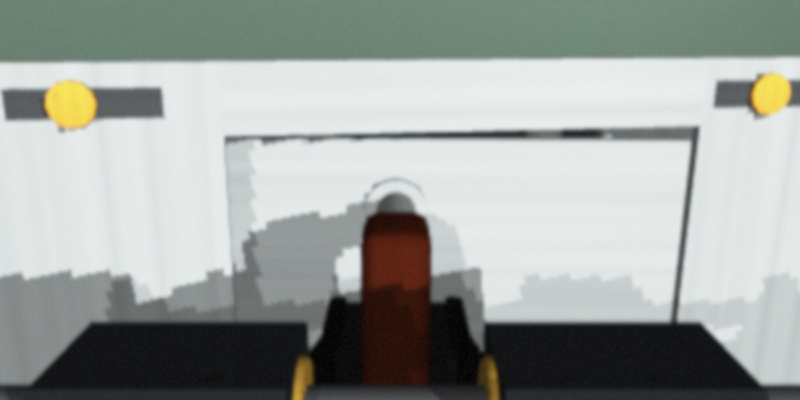

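View pics/c6c.png

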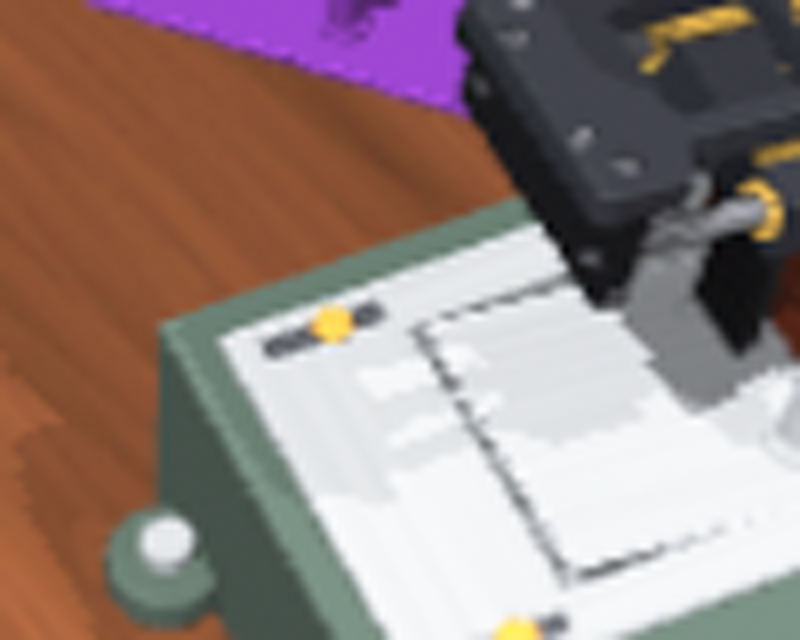

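>>> carry_out(moves=[[0,0.07,0.1,0,0,0,0.013],[0,0.13,0.2,0,0,0,0.026],[0,0.19,0.3,0,0,0,0.04],[0,0.25,0.4,0,0,0,0.053],[0,0.25,0.4,0,0,0,0.053]])

```text
time: 13.7
position: [0.5153, 0.1057, 0.118]
tool_rot: [0.706, -0.028, 0.1, -0.7]
ft_force: [5.6, 0.1, 0.2]
grip_width: 0.0135
```

>>> carry_out(moves=[[0,0.08,0.1,0,0,0,0.013],[0,0.14,0.2,0,0,0,0.026],[0,0.21,0.29,0,0,0,0.038],[0,0.26,0.38,0,0,0,0.05],[0,0.26,0.38,0,0,0,0.05]])

```text
time: 14.2
position: [0.5179, 0.1052, 0.1144]
tool_rot: [0.706, -0.046, 0.082, -0.702]
ft_force: [5.3, -1.1, -0.6]
grip_width: 0.0136
```

>>> carry_out(moves=[[0,0.06,0.09,0,0,0,0.012],[0,0.12,0.18,0,0,0,0.024],[0,0.18,0.26,0,0,0,0.035],[0,0.18,0.26,0,0,0,0.035]])

```text
time: 14.6
position: [0.5195, 0.1049, 0.1119]
tool_rot: [0.705, -0.058, 0.069, -0.704]
ft_force: [4.7, 0.6, -1.5]
grip_width: 0.0136
```

>>> carry_out(moves=[[0,0.04,0.06,0,0,0,0.008],[0,0.07,0.11,0,0,0,0.015],[0,0.07,0.16,0,0,0,0.015],[0,0.07,0.2,0,0,0,0.015],[0,0.07,0.2,0,0,0,0.015]])

```text
time: 15.1
position: [0.5203, 0.1048, 0.1102]
tool_rot: [0.704, -0.063, 0.064, -0.704]
ft_force: [5.0, 0.1, -0.0]
grip_width: 0.0135
```

```bash
python3 - <<'E'
from h import *
np.set_printoptions(precision=4,suppress=True)
o=robot.get_obs()
print(o["time"],o["position"],R.from_quat(o["tool_rot"]).as_matrix(),o["ft_force"],o["moment"],o["grip_width"])
E
```

```text
15.1 [0.5203 0.1048 0.1102] [[ 0.9837  0.0014  0.1798]
 [-0.1798 -0.0002  0.9837]
 [ 0.0015 -1.      0.0001]] [ 4.9818  0.1292 -0.0105] [-0.0681 -0.8214 -0.04  ] 0.013530022198724343
```

>>> carry_out(moves=[[0,0,0.05,0,0,0,0],[0,0,0.1,0,0,0,0],[0,0,0.1,0,0,0,0]])

```text
time: 15.4
position: [0.5203, 0.1048, 0.1092]
tool_rot: [0.704, -0.063, 0.064, -0.704]
ft_force: [4.9, -0.8, -0.5]
grip_width: 0.0138
```

>>> carry_out(moves=[[0,0,0.05,0,0,0,0],[0,0,0.1,0,0,0,0],[0,0,0.1,0,0,0,0]])

```text
time: 15.7
position: [0.5203, 0.1048, 0.109]
tool_rot: [0.704, -0.063, 0.064, -0.704]
ft_force: [3.9, -1.5, 6.2]
grip_width: 0.0135
```

>>> carry_out(moves=[[0,0,-0.04,0,0,0,0],[0,0.1,-0.04,0,0,0,0],[0,0.3,-0.04,0,0,0,0],[0,0.5,-0.04,0,0,0,0],[0,0.5,-0.04,0,0,0,0]])

```text
time: 16.2
position: [0.5205, 0.1048, 0.109]
tool_rot: [-0.704, 0.067, -0.061, 0.704]
ft_force: [-4.6, 1.9, 14.4]
grip_width: 0.0139
```

```bash
python3 - <<'E'
from h import *
np.set_printoptions(precision=4,suppress=True)
o=robot.get_obs()
for n in ["wrist","side","scene"]:
    cv2.imwrite(f"pics/{n}7.png",robot.camera(n)[:,:,::-1])
s=cv2.imread("pics/side7.png");crop(s,235,160,345,240,7,"s7c")
s=cv2.imread("pics/wrist7.png");crop(s,120,130,520,330,2,"w7c")
s=cv2.imread("pics/scene7.png");crop(s,320,270,460,370,5,"c7c")
print(o["time"],o["position"],R.from_quat(o["tool_rot"]).as_matrix(),o["ft_force"],o["moment"],o["grip_width"])
E
```

```text
16.2 [0.5205 0.1048 0.109 ] [[ 0.9836 -0.0091  0.18  ]
 [-0.18    0.0011  0.9837]
 [-0.0092 -1.     -0.0006]] [-4.65    1.912  14.4016] [ 0.2895  0.5342 -0.0732] 0.013852858280252523
```

View pics/s7c.png

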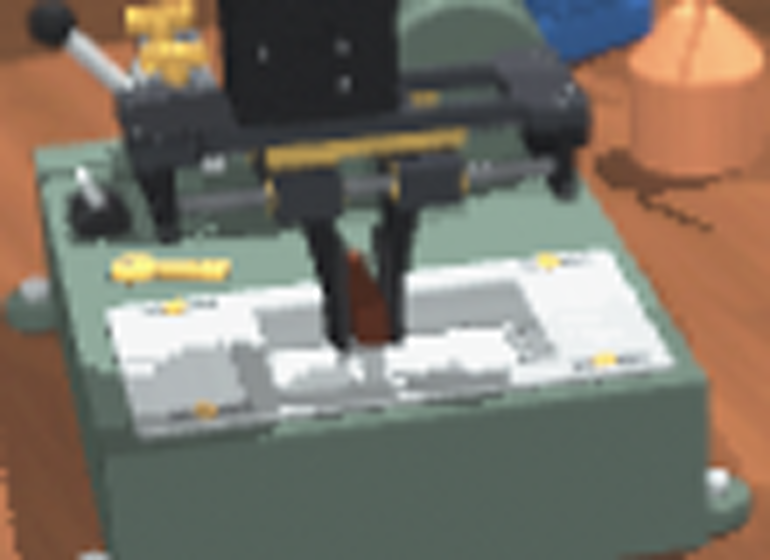

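View pics/w7c.png

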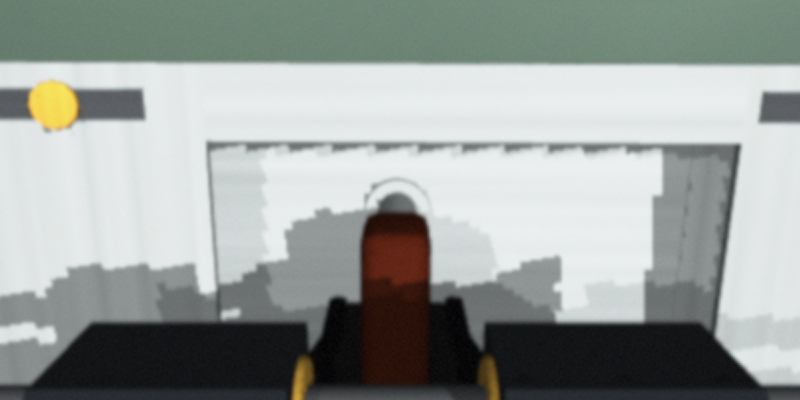

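View pics/c7c.png

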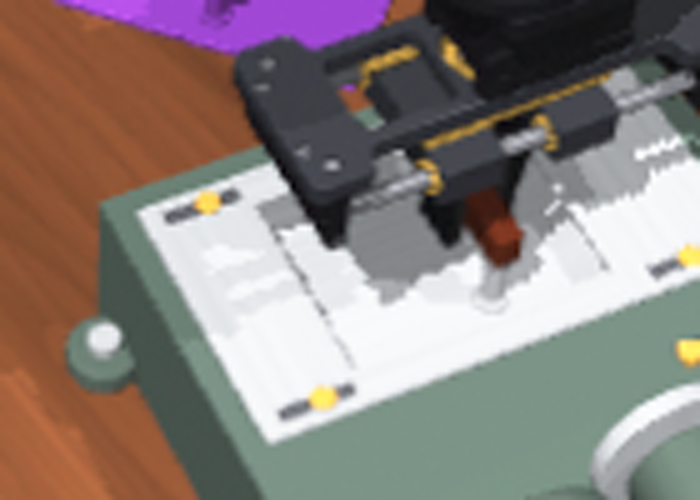

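>>> carry_out(moves=[[0,-0.3,-0.05,0,0,0,0],[0,-0.3,-0.1,0,0,0,0],[0,-0.3,-0.1,0,0,0,0]])

```text
time: 16.65
position: [0.5204, 0.1048, 0.109]
tool_rot: [-0.704, 0.065, -0.063, 0.704]
ft_force: [-0.2, 2.0, 4.1]
grip_width: 0.0137
```

>>> carry_out(moves=[[0,0,-0.05,0,0,0,0],[0,0,-0.08,0,0,0,0],[0,0.1,-0.08,0,0,0,0],[0,0.2,-0.08,0,0,0,0],[0,0.2,-0.08,0,0,0,0]])

```text
time: 17.15
position: [0.5233, 0.1038, 0.1096]
tool_rot: [0.704, -0.065, 0.063, -0.704]
ft_force: [-0.8, -0.0, -2.6]
grip_width: 0.0135
```

>>> carry_out(moves=[[0,0.2,0.02,0,0,0,0],[0,0.4,0.02,0,0,0,0],[0,0.6,0.02,0,0,0,0],[0,0.8,0.02,0,0,0,0],[0,0.8,0.02,0,0,0,0]])

```text
time: 17.65
position: [0.5326, 0.1024, 0.11]
tool_rot: [0.704, -0.064, 0.064, -0.704]
ft_force: [0.4, -0.6, -2.5]
grip_width: 0.014
```

>>> carry_out(moves=[[0,0.05,0.04,0,0,0,0],[0,0.15,0.08,0,0,0,0],[0,0.25,0.08,0,0,0,0],[0,0.3,0.08,0,0,0,0],[0,0.3,0.08,0,0,0,0]])

```text
time: 18.15
position: [0.5349, 0.1021, 0.1092]
tool_rot: [-0.704, 0.064, -0.064, 0.704]
ft_force: [-0.5, 1.0, -0.8]
grip_width: 0.0135
```

>>> carry_out(moves=[[0,0.1,0,0,0,0,0],[0,0.2,0,0,0,0,0],[0,0.25,0,0,0,0,0],[0,0.25,0,0,0,0,0]])

```text
time: 18.55
position: [0.5371, 0.1017, 0.1091]
tool_rot: [-0.704, 0.064, -0.064, 0.704]
ft_force: [-2.9, 0.2, -0.7]
grip_width: 0.0139
```

>>> carry_out(moves=[[0,0.08,0,0,0,0,0],[0,0.15,0,0,0,0,0],[0,0.15,0,0,0,0,0]])

```text
time: 18.85
position: [0.5372, 0.1017, 0.1091]
tool_rot: [-0.704, 0.065, -0.063, 0.704]
ft_force: [-5.3, 1.5, 2.7]
grip_width: 0.0138
```

```bash
python3 - <<'E'
from h import *
np.set_printoptions(precision=4,suppress=True)
o=robot.get_obs()
for n in ["wrist"]:
    cv2.imwrite(f"pics/{n}8.png",robot.camera(n)[:,:,::-1])
s=cv2.imread("pics/wrist8.png");crop(s,120,130,520,330,2,"w8c")
print(o["time"],o["position"],R.from_quat(o["tool_rot"]).as_matrix(),o["ft_force"],o["moment"],o["grip_width"])
E
```

```text
18.85 [0.5372 0.1017 0.1091] [[ 0.9837 -0.0036  0.18  ]
 [-0.18    0.0004  0.9837]
 [-0.0036 -1.     -0.0002]] [-5.2942  1.5192  2.7323] [ 0.2114  0.8211 -0.0395] 0.013836085176283543
```

View pics/w8c.png

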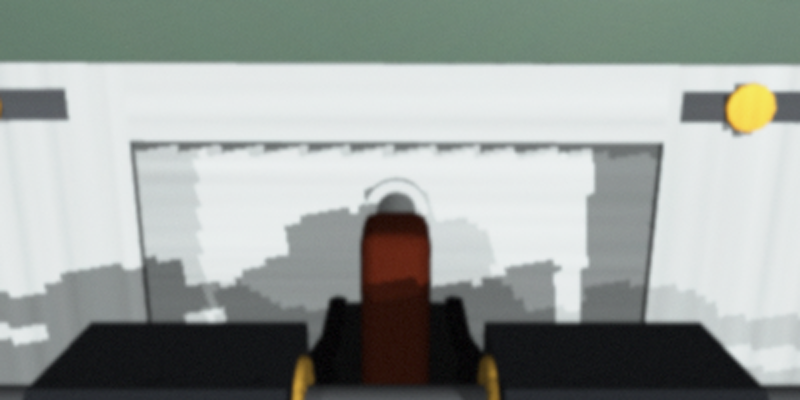

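>>> carry_out(moves=[[0,-0.1,-0.04,0,0,0,0],[0,-0.25,-0.04,0,0,0,0],[0,-0.35,-0.04,0,0,0,0],[0,-0.45,-0.04,0,0,0,0],[0,-0.45,-0.04,0,0,0,0]])

```text
time: 19.4
position: [0.535, 0.102, 0.1095]
tool_rot: [0.704, -0.063, 0.064, -0.704]
ft_force: [0.2, 0.4, -4.7]
grip_width: 0.0137
```

>>> carry_out(moves=[[0,-0.08,0.03,0,0,0,0],[0,-0.15,0.03,0,0,0,0],[0,-0.15,0.03,0,0,0,0]])

```text
time: 19.7
position: [0.5347, 0.1021, 0.1097]
tool_rot: [0.704, -0.062, 0.065, -0.704]
ft_force: [3.1, -2.5, -3.6]
grip_width: 0.0134
```

>>> carry_out(moves=[[0,0.15,0,0,0,0,0],[0,0.3,0.03,0,0,0,0],[0,0.4,0.06,0,0,0,0],[0,0.45,0.06,0,0,0,0],[0,0.45,0.06,0,0,0,0]])

```text
time: 20.2
position: [0.5352, 0.102, 0.109]
tool_rot: [0.704, -0.066, 0.062, -0.704]
ft_force: [-2.6, 0.8, 5.4]
grip_width: 0.0137
```

>>> carry_out(moves=[[0,0,-0.06,0,0,0,0],[0,0.05,-0.1,0,0,0,0],[0,0.05,-0.1,0,0,0,0]])

```text
time: 20.5
position: [0.5371, 0.1016, 0.1092]
tool_rot: [-0.704, 0.065, -0.063, 0.704]
ft_force: [-1.2, 1.3, -2.5]
grip_width: 0.0135
```

>>> carry_out(moves=[[0.35,0,0,0,0,0,0],[0.35,0,0,0,0,0,0],[0.35,0,0,0,0,0,0],[0.35,0,0,0,0,0,0],[0.35,0,0,0,0,0,0],[0.35,0,-0.5,0,0,0,0],[0.35,0,-2,0,0,0,0],[0.35,0,-4,0,0,0,0],[0.35,0,-7,0,0,0,0],[0.35,0,-10,0,0,0,0],[0.35,0,-14,0,0,0,0],[0.35,0,-14,0,0,0,0],[0.35,0,-14,0,0,0,0]])

```text
time: 21.8
position: [0.5382, 0.1016, 0.2509]
tool_rot: [-0.704, 0.063, -0.065, 0.704]
ft_force: [0.1, 0.4, -0.3]
grip_width: 0.0301
```

```bash
python3 - <<'E'
from h import *
np.set_printoptions(precision=4,suppress=True)
o=robot.get_obs()
for n in ["wrist","scene","side"]:
    cv2.imwrite(f"pics/{n}9.png",robot.camera(n)[:,:,::-1])
s=cv2.imread("pics/scene9.png");crop(s,320,270,480,370,5,"c9c")
s=cv2.imread("pics/side9.png");crop(s,235,160,345,240,7,"s9c")
print(o["time"],o["position"],o["ft_force"],o["grip_width"])
E
```

```text
21.8 [0.5382 0.1016 0.2509] [ 0.0643  0.4095 -0.2678] 0.030104080177926415
```

View pics/c9c.png

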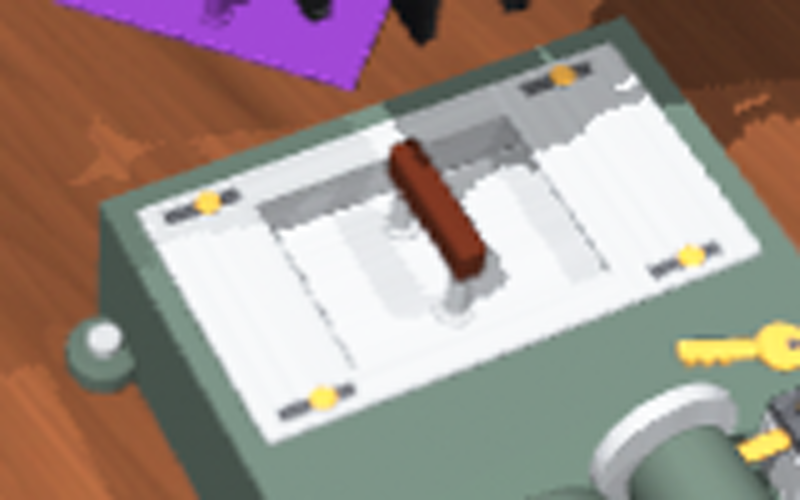

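View pics/wrist9.png

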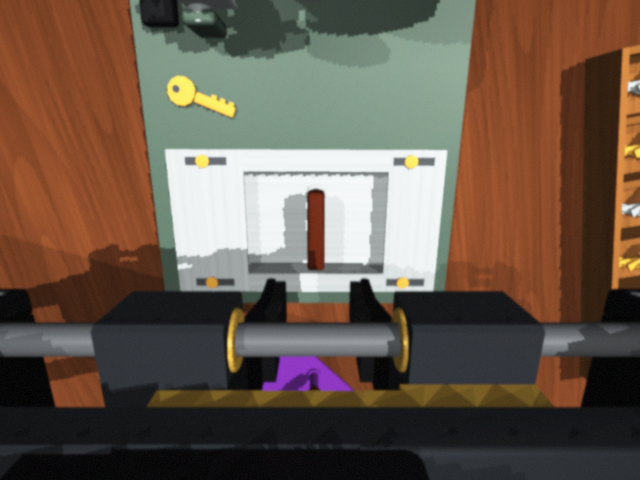

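View pics/s9c.png

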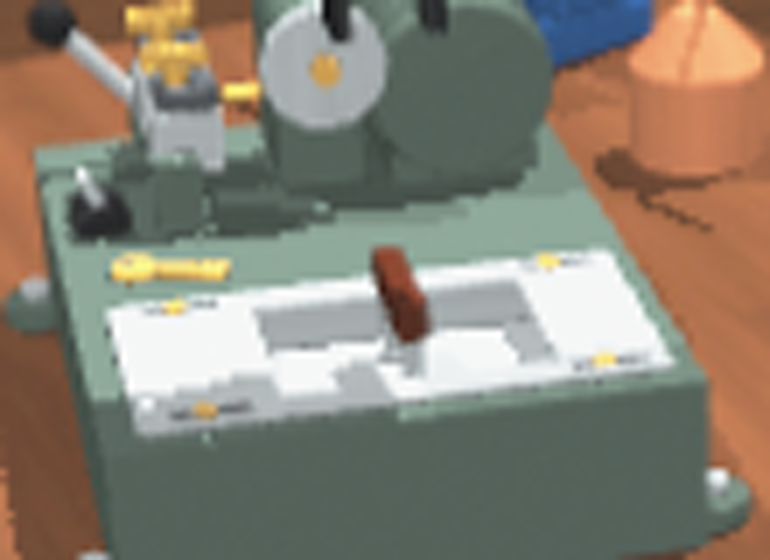

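The hatch lies flat with its handle centred in the mouth, at pixel (316,230) in the wrist view. The gripper is clear and the key hasn't moved.

```bash
python3 -c "
from rig import robot
print(robot.hand_in())"
```

```text
the job is handed in; nothing more can be done
None
```

I put the steel hatch back over the belt compartment, let go of it, and handed the job in at about 22 s of the 56 s allowed. `hand_in` gave no verdict, so the outcome below rests on my own checks.

**How it went:**
- I gripped the hatch by its wooden bar and centred it in the mouth by feeling for the left side wall.
- Tilted 0.22 rad, its near end went into the deep pocket until it touched the end wall.
- I then let the far end down past the opposite lip until the hatch lay flat on the ledges.
- It slid about 17 mm away from the robot and stopped.

**Last checks:**
- **Catch:** I pulled the hatch back to test it. It moved about 2.5 mm, then was held at about 3 N, so the catch is up behind it. I pushed it forward to the stop again before letting go.
- **Position:** The underside sits about 24 mm below the nominal mouth level. In the last pictures the hatch lies flat and central, with the gripper clear and the key where it was. I did not measure the other bystanders again, but the arm never came near them.

**What did not go smoothly:**
- On the first slide I was pressing down too hard (about 19 N net) and the hatch stuck on the ledge. I eased off and it slid freely. The highest force I read was below 25 N, but I only had readings at the end of each move.
- The cameras disagreed by up to about 9 mm on the hatch's sideways position. That is why I relied on touch there.

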